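# Clear the sample finisher's catch tray

### The job

Empty the finished castings out of the machine's catch tray: stand both mushroom-shaped castings, stem up, on the floor of the blue tote beside the one that already stands there, set down rather than dropped, so that the tote ends with all three standing; leave the brass check standard where it stands in the tray. Then tell the machine that its tray is clear by pressing the green plunger all the way down to its stop, holding it there for a moment and letting it spring back. Do not disturb the other things on the bench.

Things in the scene. Friction and masses are not known exactly. Their poses are not given: they have to be found in the camera images.
- casting1: dark cast-iron sample shaped like a mushroom upside down: flat disc foot 40 mm across and 11 mm thick, on it a round stem 19 mm across that ends 60 mm above the underside; 0.2 kg. Starts standing stem up in the catch tray. Origin: centre of the foot's underside; z along the stem
- casting2: dark cast-iron sample shaped like a mushroom upside down: flat disc foot 40 mm across and 11 mm thick, on it a round stem 19 mm across that ends 60 mm above the underside; 0.2 kg. Starts standing stem up in the catch tray. Origin: centre of the foot's underside; z along the stem
- casting3: dark cast-iron sample shaped like a mushroom upside down: flat disc foot 40 mm across and 11 mm thick, on it a round stem 19 mm across that ends 60 mm above the underside; 0.2 kg. Starts standing stem up in the tote, anywhere near its centre line along y, collected earlier. Origin: centre of the foot's underside; z along the stem
- standard: plain brass cylinder 36 mm across, 34 mm tall, no stem: the check standard, standing among the castings in the tray; it stays. Origin: centre of its underside
- tray: grey catch tray fixed on the bench, 140 (x) by 352 (y) mm, walls 4 mm thick, 18 mm high, floor 4 mm above the origin (centre of its underside). The machine's aluminium chute (100 mm wide) joins its +y end and climbs away along y at 20 degrees from 24 mm height. Castings and standard stand in a row along the tray's y, 64 to 136 mm apart, up to 12 mm off its centre line
- tote: blue open tote, loose, 0.8 kg, 170 (x) by 240 (y) mm outside, walls 5 mm thick and 36 mm high, with one casting in it. Origin: centre of its underside
- tote_floor (a point): centre of the tote's inner floor, 5 mm above its underside; x and y along its sides (inside 160 by 230 mm), z up
- plunger_top (a point): centre of the top face of the green plunger head, a disc 40 mm across and 10 mm thick on a steel stem over a white pedestal (70 by 90 mm, 50 mm high); the face is 90 mm above the bench at rest and moves down with the plunger
- plunger (a joint): travel of the green plunger in m: 0 at rest, 0.014 at its stop; it springs back, and takes about 3 N to start and 9 N at the stop
- bottle: white bottle with cap, 52 mm across, 115 mm tall, a bystander. Origin: centre of its underside
- jar: low white jar, 60 mm across, 50 mm tall, a bystander. Origin: centre of its underside
- ref_a: polished steel cylinder 38 mm across, 38 mm tall, standing on the bench, a bystander. Origin: centre of its underside
- ref_b: polished steel cylinder 38 mm across, 38 mm tall, standing on the bench, a bystander. Origin: centre of its underside
- brush: hand brush lying on the bench beyond the tote, a bystander. Origin: near its middle, on the bench
Not all that is in view belongs to the job. Leave any purple look-alike of the casting3 alone.

How it is judged:
By the outcome, as a careful person would: the job done as asked, in the order asked, and still so for the second after the job is handed in, with the robot touching nothing.
It also fails if it takes over 67 s, if anything falls off the work surface, if the arm or the gripper's body presses on something with over 40 N, if the wrist force passes 120 N, or if a joint passes its speed limit or range.

### The arm

A 6-joint arm with a two-finger parallel gripper is mounted at the origin on the work surface. World frame = base frame: x ahead of the robot, y to its left, z up, the work surface at z = 0. Lengths are in m, angles in degrees, forces in N, time in s.
With the tool pointing down it reaches from about 0.25 to 0.8 m from the base axis. Payload 3.9 kg.
Tool frame: the origin (TCP) lies between the finger pads; the fingertips stand 14 mm ahead of it and the grasp point (between the pads) lies 5 mm behind it; y points along the fingers, x is the direction in which the jaws open and shut, and the axes are right-handed (so a half turn about y gives the same grasp; the last joint's range is limited). The gripper opens to 85 mm and grips with 20 to 120 N. Pads are 22 mm wide; open, the fingers measure 114 mm over their backs; the gripper's body (76 mm by 85 mm) begins 54 mm behind the grasp point. The pads swing forward as they close: fully open they stand 13 mm farther back than shut.
Start: joints at [0, 14.897, -7.913, 67.191, 0, 90], TCP at [0.525, -0, 0.245] pointing down, gripper open.
Joint ranges: [-159.42, 159.42], [-47.68, 98.78], [-73.54, 78.23], [-108.79, 121.32], [-90, 84.71], [-180, 180]. Speed limits (degrees/s): [147.25, 147.25, 180, 180, 180, 180].

### API

Orientations are given as a 3x3 rotation matrix whose columns are the frame's x, y, z axes.
In Python, from bench import robot gives the robot as it stands. The module is installed in compiled form; this text tells all that it offers.
- The arm moves only by the shell command python3 -m inch 'ROWS'. ROWS is a JSON object of lists of equal length, an entry for each row: "slide": the shift along the world's x, y, z in mm, a list of three; "dr": the turn, a rotation vector about the world's x, y, z in rad, a list of three; "hand": the closure, from -1 (fully open) to 1 (shut). A call has 1 to 20 rows; each row shifts and turns the commanded pose from where the row before left it; what a row does not reach is not made up. A row lasts 1/12 s, in which the tool goes at most 41.7 mm and 7.16 degrees, less where a joint would pass 70% of its speed; a pose out of reach is approached as far as the arm can. A call with a gripper value outside its range is refused whole. The fingers move at their own pace and stop on an object; the grip force is fixed at half the most. Time passes only in rows, so rows that do not move let the fingers close. It gives the time, the measured TCP pose, the force and the opening at its end, in the units of the state.
- robot.observe(): the state, without advancing time (a new reading comes with each control period).
- robot.camera(name): name is "scene" or "side" or "wrist"; returns a dict with "color" (480x640x3 uint8, red, green, blue), "mtx" (3x3 intrinsics, pixels), "camera_from_world" (4x4, takes a point from world to camera coordinates). Camera axes: x right, y down, z forward; pixel columns grow to the right and rows downward; lengths in m; the calibration is good to about 2 mm. A picture is of the moment at which its call begins. There is no depth.
- robot.job_done(): hands the job in, once; it reports no verdict.
Trained networks look in a picture, given as the dict that the camera call returned (one of the last four; its "shot" number tells which), for a name from the list of things; names that differ only in an ending like _2 or _b are one class to them, and where a whole thing is asked for, a point or a joint stands for the part that bears it (a point fixed in the world has none). Each returns a list of dicts, best first, with "conf" (0 to 1); they miss things now and then, are a little off and sometimes report something else, mostly with a low value. They report only what shows in the picture. A call takes as long as a camera call. They do not tell look-alikes from the thing itself.
- robot.regions_of(picture, label): "mask" (480x640 bool, what is visible of it) and "centre" ([column, row] in pixels, amid what is visible of it).
- robot.tip_of(picture, label): "centre" ([column, row] in pixels: a listed point, or the origin of a listed thing).
The state is a dict: "time_s": time; "joint_positions": joint angles; "joint_velocities": joint speeds; "tau": joint torques, N m; "tool_pos": TCP position; "orientation": TCP orientation; "contact_force": force on the tool from outside, world axes, zero at the start; "ft_torque": the same for the moment, N m; "gripper_width": finger opening in m.
Only numpy, scipy, OpenCV 4.12 (cv2) and the standard library are available. Lean on these libraries where they do the work, as an engineer would, in place of code of your own. Each camera call takes 0.05 s, during which the arm holds its last target. There are 200 camera calls.

## Working session

There is one attempt and no reset: what is moved stays moved. The work goes in short steps, Python scripts to look and compute and a shell command to move; the robot and the scene stay as the last step left them, time stands still between calls to the robot, and variables do not carry over. Pictures are saved under pics/ and viewed, about 8 in all and at most 12, crops included, and the job is handed in when it is done.

```bash
mkdir -p pics
cat > h.py <<'E'
import numpy as np, cv2
from bench import robot
def ray(p,uv):
    T=np.array(p["camera_from_world"]);K=np.array(p["mtx"])
    d=T[:3,:3].T@np.linalg.solve(K,[uv[0],uv[1],1.]);return -T[:3,:3].T@T[:3,3],d
def onz(p,uv,z):
    o,d=ray(p,uv);return o+d*(z-o[2])/d[2]
def proj(p,X):
    T=np.array(p["camera_from_world"]);q=np.array(p["mtx"])@(T[:3,:3]@np.array(X)+T[:3,3]);return q[:2]/q[2]
def save(p,n): cv2.imwrite(f"pics/{n}.png",p["color"][:,:,::-1])
E
python3 - <<'E'
from h import *
for n in ("scene","side"):
    p=robot.camera(n);save(p,n)
    print(n,np.round(ray(p,(320,240)),2).tolist())
    for l,z in (("casting1",.004),("standard",.004),("tote_floor",.005),("plunger_top",.09),("tray",0),("tote",0),("bottle",0),("jar",0),("ref_a",0)):
        for r in robot.tip_of(p,l): print(l,round(r["conf"],2),np.round(r["centre"]),np.round(onz(p,r["centre"],z),3))
s=robot.observe();print(s["time_s"],s["orientation"],s["gripper_width"],s["contact_force"])
E
```

```text
scene [[0.92, 0.8, 0.7], [-0.36, -0.75, -0.56]]
casting1 0.77 [313. 175.] [ 0.34  -0.442  0.004]
casting1 0.76 [383. 321.] [0.475 0.171 0.004]
casting1 0.75 [338. 187.] [ 0.307 -0.346  0.004]
casting1 0.65 [352. 205.] [ 0.316 -0.246  0.004]
casting1 0.6 [399. 359.] [0.5   0.267 0.004]
casting1 0.49 [282. 204.] [ 0.483 -0.323  0.004]
standard 0.84 [433. 386.] [0.482 0.343 0.004]
standard 0.21 [381. 318.] [0.474 0.162 0.004]
tote_floor 0.81 [294. 217.] [ 0.481 -0.25   0.005]
tote_floor 0.74 [382. 314.] [0.466 0.154 0.005]
plunger_top 0.67 [249. 250.] [ 0.665 -0.044  0.09 ]
tray 0.69 [403. 355.] [0.486 0.26  0.   ]
tote 0.88 [294. 222.] [ 0.487 -0.234  0.   ]
tote 0.24 [316. 401.] [0.67  0.284 0.   ]
bottle 0.66 [315. 401.] [0.672 0.283 0.   ]
ref_a 0.63 [220. 233.] [ 0.667 -0.264  0.   ]
ref_a 0.55 [218. 254.] [ 0.696 -0.179  0.   ]
side [[0.39, -0.82, 0.81], [0.13, 0.72, -0.69]]
casting1 0.92 [322. 368.] [ 0.48  -0.326  0.004]
casting1 0.84 [235. 391.] [ 0.315 -0.345  0.004]
casting1 0.73 [287. 181.] [0.492 0.278 0.004]
casting1 0.7 [248. 449.] [ 0.331 -0.455  0.004]
casting1 0.6 [283
[... 181 characters left out ...]
08. 337.] [ 0.663 -0.288  0.004]
tote_floor 0.9 [316. 330.] [ 0.486 -0.238  0.005]
plunger_top 0.54 [379. 220.] [ 0.67  -0.026  0.09 ]
tray 0.71 [286. 186.] [0.487 0.263 0.   ]
tote 0.66 [314. 336.] [ 0.478 -0.248  0.   ]
bottle 0.56 [344. 177.] [0.657 0.272 0.   ]
jar 0.87 [358. 193.] [0.678 0.192 0.   ]
jar 0.25 [312. 334.] [ 0.475 -0.243  0.   ]
ref_a 0.76 [401. 297.] [ 0.684 -0.183  0.   ]
ref_a 0.72 [405. 339.] [ 0.658 -0.29   0.   ]
ref_a 0.7 [287. 185.] [0.492 0.267 0.   ]
1.0 [[ 9.99999999e-01 -3.14720000e-05  4.42413116e-06]
 [-4.42319327e-06  2.98009838e-05  1.00000000e+00]
 [-3.14721318e-05 -9.99999999e-01  2.98008445e-05]] 0.08501101790330198 [ 0.17651876 -0.15431603 -0.98575034]
```

View pics/scene.png

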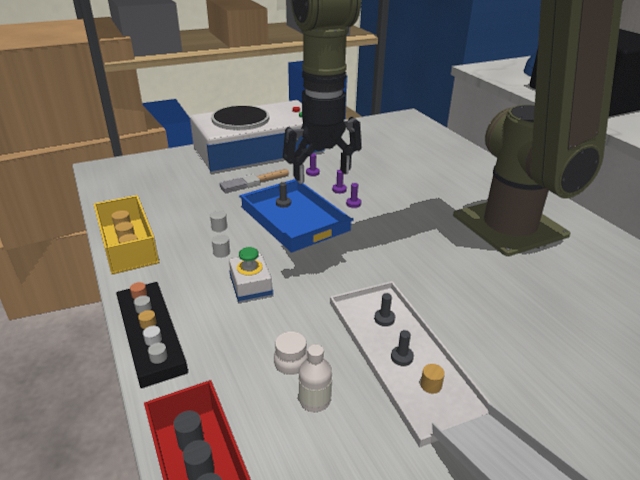

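View pics/side.png

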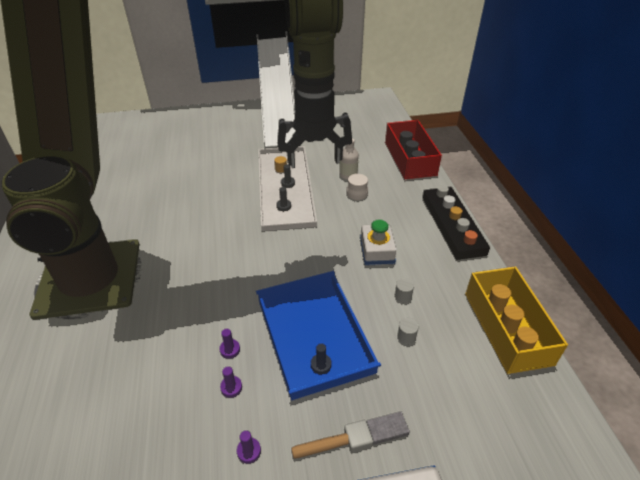

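The scene picture shows the tray with two dark castings at (387,310) and (403,347) and the brass standard at (433,378). The blue tote is at (294,217) with casting3 at (283,195), and the green plunger is at (249,255). The three purple castings outside the tote are look-alikes. The side picture agrees.

Next I'll hover over casting A (about 0.473, 0.172) for a closer look.

```bash
python3 -m inch '{"slide":[[-8,26,-8],[-9,30,-10],[-9,30,-10],[-9,30,-10],[-9,30,-10],[-8,26,-12],[0,0,0],[0,0,0]],"dr":[[0,0,0],[0,0,0],[0,0,0],[0,0,0],[0,0,0],[0,0,0],[0,0,0],[0,0,0]],"hand":[-1,-1,-1,-1,-1,-1,-1,-1]}'
python3 - <<'E'
from h import *
p=robot.camera("wrist");save(p,"w1")
print(np.round(ray(p,(320,240)),3).tolist(), robot.observe()["time_s"])
for l in ("casting1","standard"):
    for r in robot.tip_of(p,l): print(l,round(r["conf"],2),np.round(r["centre"]),np.round(onz(p,r["centre"],.004),3))
    for r in robot.regions_of(p,l): print("reg",round(r["conf"],2),np.round(r["centre"]),cv2.boundingRect(r["mask"].astype(np.uint8)))
E
```

```text
time_s: 1.67
tool_pos: [0.472, 0.1729, 0.1847]
orientation: [[1.0, -0.001, -0.003], [0.003, -0.001, 1.0], [-0.001, -1.0, -0.001]]
contact_force: [-0.1, -0.8, -0.2]
gripper_width: 0.0854
[[0.472, 0.239, 0.312], [-0.005, -0.26, -0.965]] 1.7167
casting1 0.98 [351.  82.] [0.492 0.267 0.004]
casting1 0.91 [318. 225.] [0.469 0.167 0.004]
reg 0.93 [354.  82.] (324, 49, 59, 63)
reg 0.76 [317. 228.] (289, 196, 56, 63)
```

View pics/w1.png

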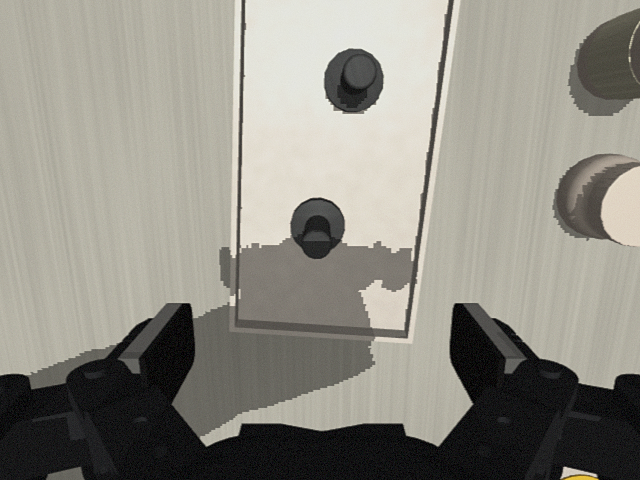

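The wrist view shows casting A's foot at (318,224) with its stem top at (316,240), and casting B's foot at (354,79) with its stem top at (360,68). Both stand upright and clear of the walls.

Run:
```python
from h import *
p=robot.camera("wrist")
for n,f,s in (("A",(318,224),(316,241)),("B",(354,79),(360,69))):
    print(n,np.round(onz(p,f,.015),4),np.round(onz(p,s,.064),4))
q=robot.camera("side"); 
r=robot.regions_of(q,"tote")[0]; m=r["mask"].astype(np.uint8)
c,_=cv2.findContours(m,0,1); c=max(c,key=cv2.contourArea)
print(cv2.approxPolyDP(c,8,True)[:,0].tolist(),[np.round(onz(q,v,.036),3)[:2].tolist() for v in cv2.approxPolyDP(c,8,True)[:,0]])
```

```text
A [0.4712 0.1686 0.015 ] [0.4704 0.1693 0.064 ]
B [0.4953 0.2661 0.015 ] [0.4949 0.2664 0.064 ]
[[333, 271], [256, 291], [291, 399], [380, 365]] [[0.545, -0.113], [0.374, -0.14], [0.413, -0.397], [0.583, -0.359]]
```

```bash
python3 -m inch '{"slide":[[-1,-4,-15],[0,0,-30],[0,0,-30],[0,0,-30],[0,0,-24],[0,0,-14],[0,0,0],[0,0,0],[0,0,0],[0,0,0],[0,0,0],[0,0,0],[0,0,0],[0,0,0]],"dr":[[0,0,0],[0,0,0],[0,0,0],[0,0,0],[0,0,0],[0,0,0],[0,0,0],[0,0,0],[0,0,0],[0,0,0],[0,0,0],[0,0,0],[0,0,0],[0,0,0]],"hand":[-0.2,-0.2,-0.2,-0.2,-0.2,-0.2,-0.2,1,1,1,1,1,1,1]}'
```

```text
time_s: 3.23
tool_pos: [0.4728, 0.1682, 0.0434]
orientation: [[1.0, 0.002, -0.0], [0.0, 0.001, 1.0], [0.002, -1.0, 0.001]]
contact_force: [-1.1, -1.3, 6.0]
gripper_width: 0.0175
```

```bash
python3 -m inch '{"slide":[[0,0,10],[0,0,25],[0,0,30],[0,0,30],[0,0,12],[0,0,0],[0,0,0]],"dr":[[0,0,0],[0,0,0],[0,0,0],[0,0,0],[0,0,0],[0,0,0],[0,0,0]],"hand":[1,1,1,1,1,1,1]}'
python3 - <<'E'
from h import *
p=robot.camera("wrist");s=robot.camera("side");print(robot.observe()["contact_force"],robot.observe()["gripper_width"],robot.observe()["tool_pos"])
im=np.hstack([cv2.resize(p["color"],(400,300)),cv2.resize(s["color"][100:400,200:500],(400,300))])
cv2.imwrite("pics/l1.png",im[:,:,::-1])
E
```

```text
time_s: 3.82
tool_pos: [0.4724, 0.1682, 0.1496]
orientation: [[1.0, 0.002, 0.0], [-0.0, 0.001, 1.0], [0.002, -1.0, 0.001]]
contact_force: [-0.4, 0.1, -1.2]
gripper_width: 0.0172
[-0.4523917  -0.67704239 -2.74184086] 0.017505417829647794 [0.47084059 0.16760216 0.14786832]
```

View pics/l1.png

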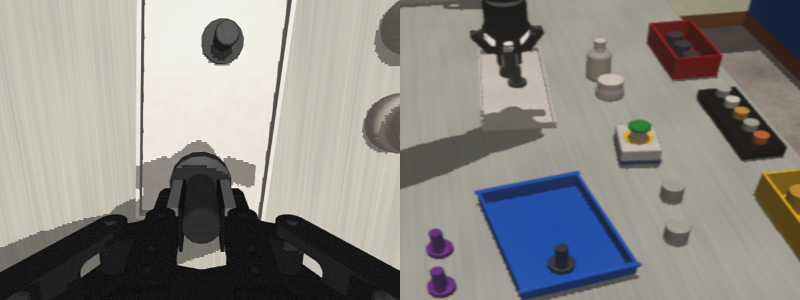

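The crop shows casting A held upright between the pads at about (200,200), and the tote is unchanged. I'll carry it over the tote and check there.

```bash
python3 -m inch '{"slide":[[0,-15,0],[0,-25,0],[0,-35,0],[0,-35,0],[0,-35,0],[0,-35,0],[0,-35,0],[0,-35,0],[0,-35,0],[0,-30,0],[0,-22,0],[0,-14,0],[0,0,0],[0,0,0],[0,0,0]],"dr":[[0,0,0],[0,0,0],[0,0,0],[0,0,0],[0,0,0],[0,0,0],[0,0,0],[0,0,0],[0,0,0],[0,0,0],[0,0,0],[0,0,0],[0,0,0],[0,0,0],[0,0,0]],"hand":[1,1,1,1,1,1,1,1,1,1,1,1,1,1,1]}'
python3 - <<'E'
from h import *
for n in("side","scene","wrist"):
    p=robot.camera(n)
    for l,z in (("tote_floor",.005),("casting3",.005)):
        print(n,l,[(round(r["conf"],2),np.round(onz(p,r["centre"],z),3)[:2].tolist()) for r in robot.tip_of(p,l)])
save(p,"w2")
E
```

```text
time_s: 5.17
tool_pos: [0.471, -0.182, 0.148]
orientation: [[1.0, -0.003, -0.0], [0.0, 0.002, 1.0], [-0.003, -1.0, 0.002]]
contact_force: [1.3, 0.1, -2.2]
gripper_width: 0.0172
side tote_floor [(0.84, [0.48, -0.244])]
side casting3 [(0.94, [0.482, -0.092]), (0.94, [0.311, -0.348]), (0.88, [0.332, -0.454]), (0.76, [0.483, -0.325]), (0.72, [0.31, -0.253])]
scene tote_floor [(0.66, [0.476, -0.247])]
scene casting3 [(0.85, [0.499, 0.267]), (0.72, [0.306, -0.338]), (0.71, [0.389, -0.365]), (0.7, [0.48, -0.331]), (0.54, [0.301, -0.257])]
wrist tote_floor []
wrist casting3 [(0.97, [0.477, -0.319]), (0.95, [0.312, -0.249]), (0.91, [0.469, -0.224])]
```

View pics/w2.png

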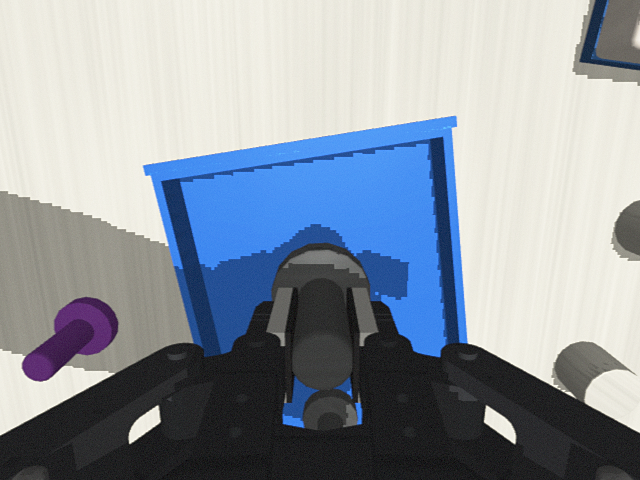

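The wrist view shows the held casting over the tote's +y half, with free floor around it, the end wall at row 165 and casting3 behind at (330,410). I'll lower it now and slow down near the floor.

```bash
python3 -m inch '{"slide":[[0,0,-12],[0,0,-25],[0,0,-25],[0,0,-20],[0,0,-12],[0,0,-6],[0,0,-2],[0,0,-1],[0,0,-1],[0,0,0],[0,0,0]],"dr":[[0,0,0],[0,0,0],[0,0,0],[0,0,0],[0,0,0],[0,0,0],[0,0,0],[0,0,0],[0,0,0],[0,0,0],[0,0,0]],"hand":[1,1,1,1,1,1,1,1,1,1,1]}'
```

```text
time_s: 6.53
tool_pos: [0.4727, -0.1833, 0.0461]
orientation: [[1.0, 0.002, -0.0], [0.0, -0.001, 1.0], [0.002, -1.0, -0.001]]
contact_force: [0.3, -0.4, -1.4]
gripper_width: 0.0172
```

```bash
python3 -m inch '{"slide":[[0,0,-1],[0,0,0],[0,0,-0.5],[0,0,0]],"dr":[[0,0,0],[0,0,0],[0,0,0],[0,0,0]],"hand":[1,1,1,1]}'
```

```text
time_s: 6.87
tool_pos: [0.4722, -0.1831, 0.0444]
orientation: [[1.0, 0.001, 0.0], [-0.0, -0.0, 1.0], [0.001, -1.0, -0.0]]
contact_force: [-1.2, 0.3, 3.8]
gripper_width: 0.0171
```

Contact: the force went from −1.4 to +3.8 N. I'll release and rise.

```bash
python3 -m inch '{"slide":[[0,0,-0.5],[0,0,0],[0,0,0],[0,0,0],[0,0,0],[0,0,0],[0,0,10],[0,0,25],[0,0,30],[0,0,30],[0,0,20],[0,0,10],[0,0,0]],"dr":[[0,0,0],[0,0,0],[0,0,0],[0,0,0],[0,0,0],[0,0,0],[0,0,0],[0,0,0],[0,0,0],[0,0,0],[0,0,0],[0,0,0],[0,0,0]],"hand":[1,-0.2,-0.2,-0.2,-0.2,-0.2,-0.2,-0.2,-0.2,-0.2,-0.2,-0.2,-0.2]}'
python3 - <<'E'
from h import *
s=robot.camera("side");w=robot.camera("wrist")
im=np.hstack([cv2.resize(w["color"],(400,300)),cv2.resize(s["color"][180:420,200:440],(400,300))])
cv2.imwrite("pics/p1.png",im[:,:,::-1])
print([(round(r["conf"],2),np.round(onz(s,r["centre"],.005),3)[:2].tolist()) for r in robot.tip_of(s,"casting1")])
E
```

```text
time_s: 7.95
tool_pos: [0.4739, -0.1837, 0.171]
orientation: [[1.0, 0.005, 0.0], [-0.0, -0.002, 1.0], [0.005, -1.0, -0.002]]
contact_force: [-0.1, 0.7, -0.4]
gripper_width: 0.0515
[(0.83, [0.469, -0.183]), (0.81, [0.329, -0.457]), (0.7, [0.478, -0.333]), (0.59, [0.306, -0.254]), (0.55, [0.318, -0.347]), (0.49, [0.693, -0.181])]
```

View pics/p1.png

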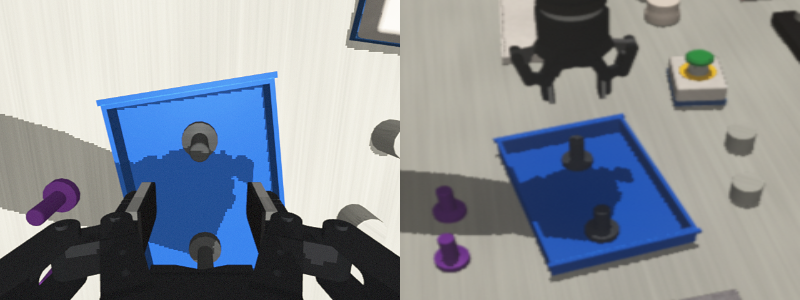

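Casting A stands in the tote (side crop, (575,150)) and casting3 is undisturbed at (600,220). On to casting B.

```bash
python3 -m inch '{"slide":[[0,15,0],[1,25,0],[2,35,0],[2,36,0],[2,36,0],[2,36,0],[2,36,0],[2,36,0],[2,36,0],[2,36,0],[2,36,0],[2,35,0],[1,25,0],[1,17,0],[0,9,0],[0,0,0],[0,0,0],[0,0,0]],"dr":[[0,0,0],[0,0,0],[0,0,0],[0,0,0],[0,0,0],[0,0,0],[0,0,0],[0,0,0],[0,0,0],[0,0,0],[0,0,0],[0,0,0],[0,0,0],[0,0,0],[0,0,0],[0,0,0],[0,0,0],[0,0,0]],"hand":[-0.2,-0.2,-0.2,-0.2,-0.2,-0.2,-0.2,-0.2,-0.2,-0.2,-0.2,-0.2,-0.2,-0.2,-0.2,-0.2,-0.2,-0.2]}'
python3 - <<'E'
from h import *
w=robot.camera("wrist");save(w,"w3")
for l in("casting2","standard"):print([(round(r["conf"],2),np.round(onz(w,r["centre"],.004),3)[:2].tolist()) for r in robot.tip_of(w,l)])
print(proj(w,[.495,.2663,.015]),proj(w,[.495,.2663,.064]))
E
```

```text
time_s: 9.6
tool_pos: [0.4945, 0.2646, 0.1676]
orientation: [[1.0, -0.002, 0.001], [-0.001, -0.001, 1.0], [-0.002, -1.0, -0.001]]
contact_force: [0.3, -0.5, -1.1]
gripper_width: 0.0511
[(0.71, [0.492, 0.265])]
[(0.97, [0.483, 0.338])]
[322.98213416 223.41393033] [323.05421096 242.94336858]
```

View pics/w3.png

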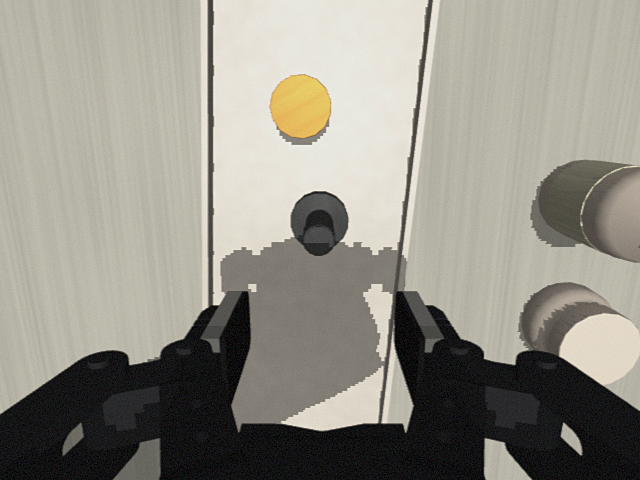

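Casting B's foot is at (320,219) and its stem top at (318,238), about 2 mm off prediction. The standard at (300,106) is well clear.

```bash
python3 -m inch '{"slide":[[-2,2,-14],[0,0,-28],[0,0,-30],[0,0,-28],[0,0,-17],[0,0,-9],[0,0,0],[0,0,0],[0,0,0],[0,0,0],[0,0,0],[0,0,0],[0,0,0],[0,0,10],[0,0,25],[0,0,30],[0,0,30],[0,0,12],[0,0,0],[0,0,0]],"dr":[[0,0,0],[0,0,0],[0,0,0],[0,0,0],[0,0,0],[0,0,0],[0,0,0],[0,0,0],[0,0,0],[0,0,0],[0,0,0],[0,0,0],[0,0,0],[0,0,0],[0,0,0],[0,0,0],[0,0,0],[0,0,0],[0,0,0],[0,0,0]],"hand":[-0.2,-0.2,-0.2,-0.2,-0.2,-0.2,-0.2,1,1,1,1,1,1,1,1,1,1,1,1,1]}'
```

```text
time_s: 11.42
tool_pos: [0.4933, 0.2682, 0.15]
orientation: [[1.0, 0.001, -0.0], [0.0, 0.001, 1.0], [0.001, -1.0, 0.001]]
contact_force: [0.2, 0.7, -3.3]
gripper_width: 0.0176
```

```bash
python3 -m inch '{"slide":[[0,-15,0],[0,-25,0],[-1,-34,0],[-1,-34,0],[-1,-34,0],[-1,-34,0],[-1,-34,0],[-1,-34,0],[-1,-34,0],[-1,-34,0],[-1,-34,0],[-1,-34,0],[-1,-34,0],[0,-34,0],[0,-30,0],[0,-22,0],[0,-14,0],[0,-8,0],[0,0,0],[0,0,0]],"dr":[[0,0,0],[0,0,0],[0,0,0],[0,0,0],[0,0,0],[0,0,0],[0,0,0],[0,0,0],[0,0,0],[0,0,0],[0,0,0],[0,0,0],[0,0,0],[0,0,0],[0,0,0],[0,0,0],[0,0,0],[0,0,0],[0,0,0],[0,0,0]],"hand":[1,1,1,1,1,1,1,1,1,1,1,1,1,1,1,1,1,1,1,1]}'
python3 - <<'E'
from h import *
p=robot.camera("wrist");s=robot.camera("side")
im=np.hstack([cv2.resize(p["color"],(400,300)),cv2.resize(s["color"][180:420,200:440],(400,300))])
cv2.imwrite("pics/c2.png",im[:,:,::-1])
for q,n in((p,"w"),(s,"s")):print(n,[(round(r["conf"],2),np.round(onz(q,r["centre"],.005),3)[:2].tolist()) for r in robot.tip_of(q,"casting1")])
E
```

```text
time_s: 13.08
tool_pos: [0.4812, -0.2531, 0.1485]
orientation: [[1.0, -0.002, 0.0], [-0.0, 0.002, 1.0], [-0.002, -1.0, 0.002]]
contact_force: [0.1, 0.6, -1.2]
gripper_width: 0.017
w [(0.8, [0.48, -0.296]), (0.69, [0.472, -0.183]), (0.67, [0.311, -0.251]), (0.58, [0.31, -0.331])]
s [(0.81, [0.334, -0.457]), (0.74, [0.308, -0.256]), (0.66, [0.308, -0.337]), (0.63, [0.477, -0.326]), (0.56, [0.498, -0.164]), (0.54, [0.471, -0.175])]
```

View pics/c2.png

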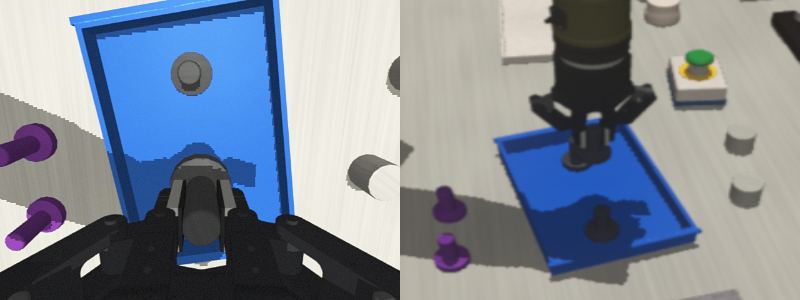

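The held casting is over the gap between casting A (wrist crop, (190,73)) and casting3 (side crop, (600,220)). I'll lower it.

```bash
python3 -m inch '{"slide":[[0,0,-12],[0,0,-25],[0,0,-25],[0,0,-20],[0,0,-12],[0,0,-6],[0,0,-2],[0,0,-1],[0,0,-1],[0,0,-1],[0,0,-0.5],[0,0,0],[0,0,0]],"dr":[[0,0,0],[0,0,0],[0,0,0],[0,0,0],[0,0,0],[0,0,0],[0,0,0],[0,0,0],[0,0,0],[0,0,0],[0,0,0],[0,0,0],[0,0,0]],"hand":[1,1,1,1,1,1,1,1,1,1,1,1,1]}'
```

```text
time_s: 14.37
tool_pos: [0.4828, -0.2544, 0.0448]
orientation: [[1.0, 0.002, 0.0], [-0.0, -0.001, 1.0], [0.002, -1.0, -0.001]]
contact_force: [-0.3, 1.0, 3.4]
gripper_width: 0.0174
```

Contact at the same height as before. I'll release and rise.

```bash
python3 -m inch '{"slide":[[0,0,-0.5],[0,0,0],[0,0,0],[0,0,0],[0,0,0],[0,0,0],[0,0,10],[0,0,25],[0,0,30],[0,0,30],[0,0,30],[0,0,10],[0,0,0]],"dr":[[0,0,0],[0,0,0],[0,0,0],[0,0,0],[0,0,0],[0,0,0],[0,0,0],[0,0,0],[0,0,0],[0,0,0],[0,0,0],[0,0,0],[0,0,0]],"hand":[1,-0.2,-0.2,-0.2,-0.2,-0.2,-0.2,-0.2,-0.2,-0.2,-0.2,-0.2,-0.2]}'
python3 - <<'E'
from h import *
s=robot.camera("side");w=robot.camera("wrist");c=robot.camera("scene")
im=np.hstack([cv2.resize(w["color"],(400,300)),cv2.resize(s["color"][180:420,200:440],(400,300))])
cv2.imwrite("pics/p2.png",im[:,:,::-1])
print([(round(r["conf"],2),np.round(onz(s,r["centre"],.005),3)[:2].tolist()) for r in robot.tip_of(s,"casting1")])
# plunger head by colour: triangulate from two views
R=[]
for q in(s,c):
    hsv=cv2.cvtColor(q["color"],cv2.COLOR_RGB2HSV);m=cv2.inRange(hsv,(45,90,40),(80,255,255))
    n,l,st,ce=cv2.connectedComponentsWithStats(m);k=[i for i in range(1,n) if st[i,4]>40]
    print([(st[i].tolist(),np.round(onz(q,ce[i],.085),4)[:2].tolist()) for i in k],[(round(r["conf"],2),np.round(onz(q,r["centre"],.09),4)[:2].tolist()) for r in robot.tip_of(q,"plunger_top")])
E
```

```text
time_s: 15.45
tool_pos: [0.4842, -0.2551, 0.1821]
orientation: [[1.0, 0.006, -0.0], [0.0, -0.003, 1.0], [0.006, -1.0, -0.003]]
contact_force: [1.4, -0.4, 0.1]
gripper_width: 0.0517
[(0.97, [0.331, -0.457]), (0.86, [0.48, -0.256]), (0.86, [0.483, -0.331]), (0.78, [0.309, -0.252]), (0.75, [0.314, -0.342]), (0.74, [0.476, -0.18])]
[([372, 220, 16, 13, 165], [0.6671, -0.0397])] [(0.62, [0.6379, 0.1625]), (0.47, [0.6738, -0.0327])]
[([239, 247, 19, 14, 213], [0.6686, -0.0384])] [(0.82, [0.6651, -0.0427])]
```

View pics/p2.png

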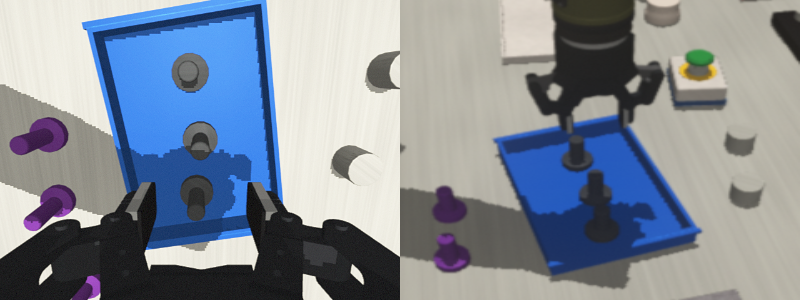

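All three castings stand in a row in the tote (wrist crop, (190,70), (200,138), (197,192)). I'll go to the plunger at (0.668, −0.039) with the fingers shut.

```bash
python3 -m inch '{"slide":[[10,12,0],[18,20,0],[22,26,0],[22,26,0],[22,26,0],[22,26,0],[22,26,0],[22,25,0],[16,17,0],[10,11,0],[0,0,0],[0,0,0],[0,0,0]],"dr":[[0,0,0],[0,0,0],[0,0,0],[0,0,0],[0,0,0],[0,0,0],[0,0,0],[0,0,0],[0,0,0],[0,0,0],[0,0,0],[0,0,0],[0,0,0]],"hand":[1,1,1,1,1,1,1,1,1,1,1,1,1]}'
python3 - <<'E'
from h import *
w=robot.camera("wrist");save(w,"w4");c=robot.camera("scene")
for q in(w,c):
    hsv=cv2.cvtColor(q["color"],cv2.COLOR_RGB2HSV);m=cv2.inRange(hsv,(45,90,40),(80,255,255))
    n,l,st,ce=cv2.connectedComponentsWithStats(m)
    print([(st[i].tolist(),np.round(onz(q,ce[i],.09),4)[:2].tolist()) for i in range(1,n) if st[i,4]>40])
print(robot.observe()["time_s"],robot.observe()["tool_pos"])
E
```

```text
time_s: 16.83
tool_pos: [0.6668, -0.0395, 0.1772]
orientation: [[1.0, -0.003, 0.0], [-0.0, -0.0, 1.0], [-0.003, -1.0, -0.0]]
contact_force: [-0.4, 0.0, 0.1]
gripper_width: 0.0003
[([284, 213, 73, 72, 4102], [0.6659, -0.0362])]
[([239, 247, 20, 14, 217], [0.6705, -0.0315])]
16.9333 [ 0.66696369 -0.04000766  0.17788757]
```

View pics/w4.png

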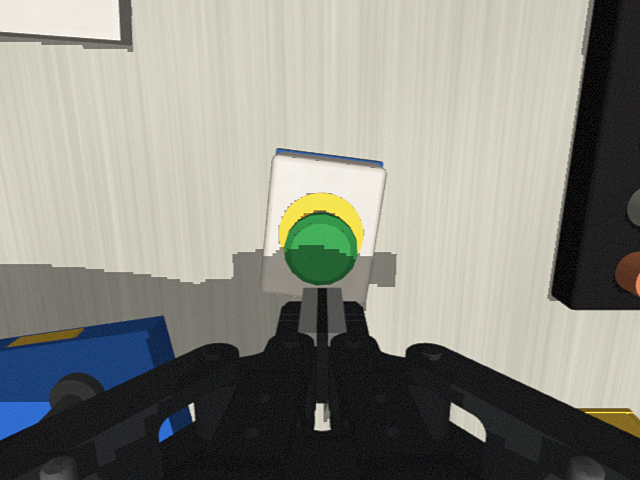

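The wrist view shows the green head at (320,248), just ahead of the shut fingers. I'll shift 3 mm in y and go down to just above it.

```bash
python3 -m inch '{"slide":[[-1,3,-10],[0,0,-20],[0,0,-20],[0,0,-14],[0,0,-7],[0,0,-3],[0,0,-3],[0,0,-3],[0,0,-2],[0,0,-2],[0,0,-2],[0,0,-2],[0,0,0],[0,0,0]],"dr":[[0,0,0],[0,0,0],[0,0,0],[0,0,0],[0,0,0],[0,0,0],[0,0,0],[0,0,0],[0,0,0],[0,0,0],[0,0,0],[0,0,0],[0,0,0],[0,0,0]],"hand":[1,1,1,1,1,1,1,1,1,1,1,1,1,1]}'
```

```text
time_s: 18.1
tool_pos: [0.6667, -0.0363, 0.0918]
orientation: [[1.0, 0.0, 0.0], [-0.0, -0.001, 1.0], [0.0, -1.0, -0.001]]
contact_force: [-5.6, -1.6, 8.0]
gripper_width: 0.0001
```

```bash
python3 -m inch '{"slide":[[0,0,-1],[0,0,-1],[0,0,0],[0,0,0]],"dr":[[0,0,0],[0,0,0],[0,0,0],[0,0,0]],"hand":[1,1,1,1]}'; python3 -m inch '{"slide":[[0,0,-1],[0,0,-1],[0,0,0],[0,0,0]],"dr":[[0,0,0],[0,0,0],[0,0,0],[0,0,0]],"hand":[1,1,1,1]}'
```

```text
time_s: 18.43
tool_pos: [0.6667, -0.0363, 0.0901]
orientation: [[1.0, 0.001, 0.0], [-0.0, -0.001, 1.0], [0.001, -1.0, -0.001]]
contact_force: [-5.2, -0.5, 8.3]
gripper_width: 0.0003
time_s: 18.77
tool_pos: [0.6668, -0.0363, 0.09]
orientation: [[1.0, 0.002, 0.0], [-0.0, -0.001, 1.0], [0.002, -1.0, -0.001]]
contact_force: [-8.6, -1.1, 17.5]
gripper_width: -0.0
```

The plunger is at its stop: z stalls at 0.090 while the force rises to 17.5 N. I'll hold it, then retreat.

```bash
python3 -m inch '{"slide":[[0,0,0],[0,0,0],[0,0,0],[0,0,0],[0,0,0],[0,0,0],[0,0,0],[0,0,0]],"dr":[[0,0,0],[0,0,0],[0,0,0],[0,0,0],[0,0,0],[0,0,0],[0,0,0],[0,0,0]],"hand":[1,1,1,1,1,1,1,1]}'; python3 -m inch '{"slide":[[0,0,4],[0,0,6],[0,0,8],[0,0,15],[0,0,25],[0,0,30],[0,0,30],[0,0,20],[0,0,0],[0,0,0],[0,0,0],[0,0,0]],"dr":[[0,0,0],[0,0,0],[0,0,0],[0,0,0],[0,0,0],[0,0,0],[0,0,0],[0,0,0],[0,0,0],[0,0,0],[0,0,0],[0,0,0]],"hand":[1,1,1,1,1,1,1,1,1,1,1,1]}'
python3 - <<'E'
from h import *
s=robot.camera("side");c=robot.camera("scene")
im=np.hstack([cv2.resize(c["color"][150:430,190:470],(400,400)),cv2.resize(s["color"][140:420,190:470],(400,400))])
cv2.imwrite("pics/fin.png",im[:,:,::-1])
for q in(s,c):
    hsv=cv2.cvtColor(q["color"],cv2.COLOR_RGB2HSV);m=cv2.inRange(hsv,(45,90,40),(80,255,255))
    n,l,st,ce=cv2.connectedComponentsWithStats(m);print([st[i].tolist() for i in range(1,n) if st[i,4]>40])
print(robot.observe()["contact_force"])
E
```

```text
time_s: 19.43
tool_pos: [0.6668, -0.0363, 0.09]
orientation: [[1.0, 0.002, 0.0], [-0.0, -0.001, 1.0], [0.002, -1.0, -0.001]]
contact_force: [-9.1, -1.4, 17.3]
gripper_width: -0.0001
time_s: 20.43
tool_pos: [0.6664, -0.0359, 0.2227]
orientation: [[1.0, -0.002, -0.0], [0.0, 0.0, 1.0], [-0.002, -1.0, 0.0]]
contact_force: [0.3, 0.3, -0.1]
gripper_width: 0.0001
[[372, 220, 16, 13, 164]]
[[239, 247, 20, 14, 219]]
[ 0.33957991 -0.30509186 -0.69243222]
```

View pics/fin.png

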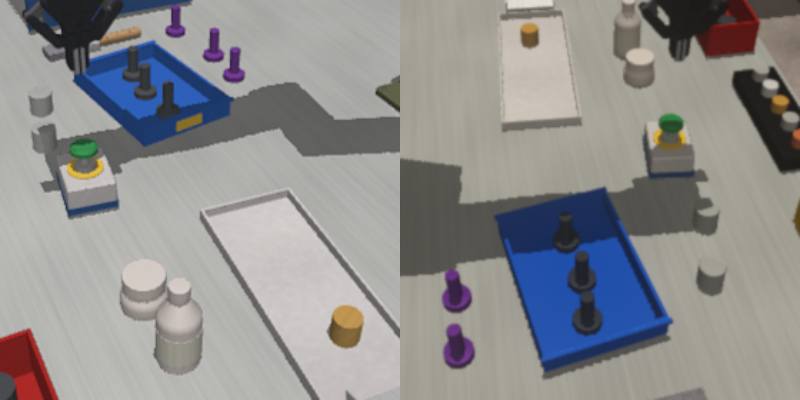

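The final picture shows three castings standing in the tote, only the brass standard left in the tray, and the plunger back up in its original pixel box in both views. The bystanders are in place.

```bash
python3 -c "
from bench import robot
print(robot.job_done())"
```

```text
the job is handed in; nothing more can be done
None
```

The job is done and handed in at about 20.5 s on the robot's clock. I moved both castings from the tray to the tote floor and set each one down on contact, at about 4 N. I then pressed the green plunger to its stop and let it go.

**Plunger:** at the stop the height stayed at 0.090 m while the force rose to 17.5 N. I held it there for about 0.7 s. After release, the green head was back in its original place in both camera views.

**Final pictures:** three castings stand stem up in a row in the tote. The brass standard is alone in the tray, and the other things in view had not visibly moved.

**Disagreements:**
- Two plunger position estimates were off: one network detection by about 20 cm, and a scene-camera estimate by 5 mm. I used the wrist view instead.
- The measured grip width was about 17.3 mm on a 19 mm stem, but both castings held without slipping.
- A sideways force of about 9 N showed while pressing the plunger, with no visible effect.

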